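# Make up the three coating sample kits by finish

### The job

Make up the three coating sample kits from the stock in the blue tray: each nest plate carries a coupon of its finish (yellow, black or bright zinc), and gets the bolt of that finish standing upright on its head in the small pocket and, in the large pocket, the ring of that finish lying flat. The nut of the bright zinc kit is in its pocket already and must still be lying there; let go of everything at the end.

Things in the scene. Friction and masses are not known exactly. Their poses are not given: they have to be found in the camera images.
- kit_yellow: yellow kit: slate-grey square nest plate 86 mm square (foot 90), 10 mm high, fixed, a yellow coupon 21 mm square let flush into its top at x +26, y +26 mm. Origin: centre of underside, z up. Two round pockets 4 mm deep, floors 6 mm above the origin: small (bolt) pocket 31 mm wide, centre x -22, y +22; large (bushing) pocket 44 mm wide, centre x +16, y -16. Empty at the start.
- kit_black: black kit: slate-grey square nest plate 86 mm square (foot 90), 10 mm high, fixed, a black coupon 21 mm square let flush into its top at x +26, y +26 mm. Origin: centre of underside, z up. Two round pockets 4 mm deep, floors 6 mm above the origin: small (bolt) pocket 31 mm wide, centre x -22, y +22; large (sleeve) pocket 38 mm wide, centre x +16, y -16. Empty at the start.
- kit_zinc: bright zinc kit: slate-grey square nest plate 86 mm square (foot 90), 10 mm high, fixed, a bright pale silver coupon 21 mm square let flush into its top at x +26, y +26 mm. Origin: centre of underside, z up. Two round pockets 4 mm deep, floors 6 mm above the origin: small (bolt) pocket 31 mm wide, centre x -22, y +22; large (nut) pocket 36 mm wide, centre x +16, y -16. Holds the nut already.
- stock_tray: shallow blue stock tray, 100 (its x) x 150 mm (its y), fixed; floor 3, wall tops 19 mm above the desk. Origin: centre of underside. Rings stand on its long centre line, 31 mm either side of the middle (30 mm free along x); bolts 27 mm either side along x, and 60 mm along +y. Beware the fixed measuring stand, 270 mm tall, base 190 mm, at x 0.52, y 0.12 m of the world, between the work places.
- bolt_zinc: bright silver zinc-plated M8 bolt, 46 mm long, standing on its hexagon head in the stock tray (head 15 mm wide, 6 mm high; above it the shank, 8 mm thick, points up). Origin: centre of the head's underside, z up along the shank. About 30 g.
- bolt_yellow: yellow-passivated (pale gold) M8 bolt, 40 mm long, standing on its hexagon head in the stock tray (head 15 mm wide, 6 mm high; above it the shank, 8 mm thick, points up). Origin: centre of the head's underside, z up along the shank. About 30 g.
- bolt_black: black M8 bolt, 50 mm long, standing on its hexagon head in the stock tray (head 15 mm wide, 6 mm high; above it the shank, 8 mm thick, points up). Origin: centre of the head's underside, z up along the shank. About 30 g.
- bushing_yellow: yellow-passivated (pale gold) ring, the bushing: 28 mm across, 10 mm high, lying flat in the stock tray. Origin: centre of its underside, z up. About 20 g; grasp across the outside.
- sleeve_black: black ring, the sleeve: 22 mm across, 18 mm high, standing flat in the stock tray. Origin: centre of its underside, z up. About 30 g; grasp across the outside.
- nut_zinc: bright silver zinc-plated hexagon nut, 21 x 18 mm, 12 mm high, already lying flat in the large pocket of the bright zinc kit. Origin: centre of its underside, z up.
Mind the look-alikes: they are no part of the job. Leave any red look-alike of the sleeve_black alone.

How it is judged:
By the outcome, as a careful person would: the job done as asked, in the order asked, and still so for the second after the job is handed in, with the robot touching nothing.
It also fails if it takes over 131 s, if anything falls off the work surface, if the arm or the gripper's body presses on something with over 40 N, if the wrist force passes 120 N, or if a joint passes its speed limit or range.

### The arm

A 6-joint arm with a two-finger parallel gripper is mounted at the origin on a cart in front of the work surface, level with it; the furniture and walls round the work are solid. World frame = base frame: x ahead of the robot, y to its left, z up, the work surface at z = 0. Lengths are in mm, angles in degrees, forces in N, time in s.
With the tool pointing down it reaches from about 375 to 925 mm from the base axis. Payload 5.7 kg.
Tool frame: the origin (TCP) lies at the very end of the fingers, on their centre line; the grasp point (between the pads) lies 19 mm behind it; z points along the fingers, y is the line along which they close (so a half turn about z gives the same grasp; the last joint's range is limited). The gripper opens to 88 mm and grips with 3 to 60 N. Pads are 20 mm wide; open, the fingers measure 115 mm over their backs; the gripper's body (75 mm by 178 mm) begins 61 mm behind the grasp point.
Start: joints at [-70.537, 20.558, 86.54, -0, 72.909, -6.595], TCP at [263.55, -538.984, 222.623] pointing down, gripper open.
Joint ranges: [-170.27, 170.27], [-57.76, 135], [12.27, 136.19], [-55.21, 235.2], [11.17, 155.16], [-170.74, 170.74]. Speed limits (degrees/s): [136.94, 136.94, 180, 180, 180, 180].

### API

Orientations are given as [roll, pitch, yaw] about the fixed x, y, z axes, in that order (R = Rz(yaw) Ry(pitch) Rx(roll)).
In Python, from rig import observe, imaging, job, finder gives the robot as it stands.
- The arm moves only by the tool carry_out, never from a script. Its arguments are lists of equal length, an entry for each row: "slide": the shift along the world's x, y, z normalised to -1 to 1, where 1 is 50 cm, a list of three; "turn": the turn, a rotation vector about the world's x, y, z normalised to -1 to 1, where 1 is 60 degrees, a list of three. A call has exactly 5 rows; each row is the pose to reach, as a shift and turn from the pose commanded when the call began; what a row does not reach only later rows make up. A row lasts 1/8 s, in which the tool goes at most 62.5 mm and 10.7 degrees, less where a joint would pass 70% of its speed; a pose out of reach is approached as far as the arm can. A call with a number of a shift or a turn outside -1 to 1 is refused whole. A call with a gripper value outside its range is refused whole. "gripper" is the closure, from -1 (fully open) to 1 (shut), set as the call begins (left out, the last holds). The fingers move at their own pace and stop on an object; "squeeze" is the grip in N (left out, the last holds). Time passes only in rows, so rows that repeat a pose let the fingers close, or fill a call up. It gives the time, the measured TCP pose, the force, the opening and the grip force at its end, in the units of the state.
- observe(): the state, without advancing time (a new reading comes with each control period).
- imaging.get_image(name): name is "scene" or "top" or "wrist"; returns a dict with "image" (420x560x3 uint8, red, green, blue), "z_map" (420x560 float32, mm along the optical axis (not along the pixel's ray), 0 where there is no reading), "intrinsics" (3x3 intrinsics, pixels), "position" and "orientation" of the camera in the world. Camera axes: x right, y up, looking along -z (the intrinsics and any distortion apply to the point x, -y, -z); pixel columns grow to the right and rows downward; lengths in mm; the calibration is good to about 2 mm. A picture is of the moment at which its call begins.
- job.job_done(): hands the job in; it is judged then, once.
Trained networks look in a picture, given as the dict that the camera call returned (one of the last four; its "shot" number tells which), for a name from the list of things; names that differ only in an ending like _2 or _b are one class to them, and where a whole thing is asked for, a point or a joint stands for the part that bears it (a point fixed in the world has none). Each returns a list of dicts, best first, with "score" (0 to 1); they miss things now and then, are a little off and sometimes report something else, mostly with a low value. They report only what shows in the picture. A call takes as long as a camera call. They do not tell look-alikes from the thing itself.
- finder.boxes_of(picture, target): "bbox" ([centre column, centre row, width, height] in pixels, round what is visible of it).
- finder.regions_of(picture, target): "region" (420x560 bool, what is visible of it) and "bbox" ([centre column, centre row, width, height] in pixels, round what is visible of it).
- finder.tip_of(picture, target): "at" ([column, row] in pixels: a listed point, or the origin of a listed thing).
The state is a dict: "t": time; "joint_positions": joint angles; "qd": joint speeds; "joint_torque": joint torques, N m; "tcp_pos": TCP position; "tcp_rot": TCP orientation; "wrist_force": force on the tool from outside, world axes, zero at the start; "ft_torque": the same for the moment, N m; "width": finger opening in mm; "grip_force": force on a finger pad.
Only numpy, scipy, OpenCV 4.12 (cv2) and the standard library are available. Lean on these libraries where they do the work, as an engineer would, in place of code of your own. Each camera call takes 0.05 s, during which the arm holds its last target. There are 200 camera calls.

## Working session

There is one attempt and no reset: what is moved stays moved. The work goes in short steps, Python scripts to look and compute and a tool call to move; the robot and the scene stay as the last step left them, time stands still between calls to the robot, and variables do not carry over. Pictures are saved under pics/ and viewed, at most 16 in all, crops included, and the job is handed in when it is done.

Besides the shell and the picture viewer there is one more tool, called after ">>>" by a JSON object that holds its "op" and its "data", one argument or row to a line. carry_out: Moves the arm, as the interface text tells. Scaled input: -1 to 1 covers 50 cm each way for a shift and 60 degrees each way for a turn. Its arguments: {"type":"object","properties":{"slide":{"type":"array"},"turn":{"type":"array"},"gripper":{"type":"number"},"squeeze":{"type":"number"}},"required":["slide","turn"]}

```bash
ls; mkdir -p pics; cat > h.py <<'E'
import numpy as np, cv2
from rig import observe, imaging, job, finder
def rot(o):
    o=np.array(o,float)
    if o.shape==(3,3): return o
    from scipy.spatial.transform import Rotation as R
    return R.from_euler('xyz',o,degrees=True).as_matrix()
def ray(p,uv):
    K=np.array(p['intrinsics']); d=np.linalg.inv(K)@[uv[0],uv[1],1]
    return np.array(p['position'],float), rot(p['orientation'])@(d*[1,-1,-1])
def at_z(p,uv,z):
    o,d=ray(p,uv); return o+d*(z-o[2])/d[2]
def at_d(p,uv):
    o,d=ray(p,uv); return o+d*p['z_map'][int(round(uv[1])),int(round(uv[0]))]
def proj(p,X):
    c=rot(p['orientation']).T@(np.array(X,float)-np.array(p['position'])); q=np.array(p['intrinsics'])@(c*[1,-1,-1]); return q[:2]/q[2]
def save(p,n,crop=None,s=1):
    im=p['image'][...,::-1]
    if crop: a,b,c,d=crop; im=im[b:d,a:c]
    cv2.imwrite('pics/'+n+'.png',cv2.resize(im,None,fx=s,fy=s,interpolation=cv2.INTER_CUBIC))
E
python3 - <<'E'
from h import *
print(observe())
for n in ['top','scene']:
    p=imaging.get_image(n); save(p,n+'0'); print(n,{k:(v if k not in('image','z_map') else v.shape) for k,v in p.items()})
    for t in ['kit_yellow','kit_black','kit_zinc','stock_tray','bolt_zinc','bolt_yellow','bolt_black','bushing_yellow','sleeve_black','nut_zinc']:
        for d in finder.tip_of(p,t)[:4]:
            print(t,round(d['score'],2),np.round(d['at'],1),np.round(at_d(p,d['at'])))
E
```

```text
pics
{'t': 0.0, 'joint_positions': array([-7.05360103e+01,  2.05982323e+01,  8.65968736e+01,  8.64157426e-05,
        7.29089874e+01, -6.59573731e+00]), 'qd': array([-0.01448837, -0.11017977,  0.00445804,  0.00957578,  0.15835714,
        0.06953396]), 'joint_torque': array([ 2.18780360e-04, -5.15366900e+01, -2.70719540e+01,  6.75454759e-02,
        3.48411442e-02, -1.37865882e-04]), 'tcp_pos': array([ 263.34222912, -538.36806267,  221.82055035]), 'tcp_rot': array([-1.79896605e+02, -1.20384946e-02,  2.60596907e+01]), 'wrist_force': array([-0.14466145,  0.41910857,  0.85659038]), 'ft_torque': array([0.01722983, 0.03631998, 0.00756519]), 'grip_force': 0.0, 'width': 87.67462089938446}
top {'image': (420, 560, 3), 'z_map': (420, 560), 'intrinsics': array([[516.10661293,   0.        , 280.43680558],
       [  0.        , 516.10661293, 209.99903892],
       [  0.        ,   0.        ,   1.        ]]), 'position': array([ 426.10585581,  144.31267085, 1079.39600975]), 'orientation': array([  4.37733776,   1.61276445, -89.58272121]), 'shot': 1}
kit_yellow 0.65 [232.9 257.6] [408. 273.   6.]

[... 791 characters left out ...]
7829076]), 'orientation': array([ 60.01648005,  -0.65240496, 176.64320559]), 'shot': 2}
kit_yellow 0.93 [329.  256.9] [400. 291.   9.]
kit_zinc 0.93 [210.4 189. ] [646.   2.   9.]
stock_tray 0.93 [256.8 294.3] [539. 385.   3.]
bolt_zinc 0.56 [247.3 305.2] [555. 410.   2.]
bolt_yellow 0.5 [267.4 284.1] [520. 363.   6.]
bolt_yellow 0.17 [257.9 290.2] [537. 373.   2.]
bolt_black 0.7 [265.7 286.3] [523. 363.   2.]
bushing_yellow 0.49 [275.2 295.7] [508. 390.   3.]
sleeve_black 0.65 [245.  285.6] [559. 374.  13.]
sleeve_black 0.6 [274.6 297.5] [510. 407.  14.]
sleeve_black 0.49 [261.2 251.1] [529. 269.  11.]
nut_zinc 0.57 [201.4 187.1] [667.   4.  16.]
nut_zinc 0.31 [260.9 175.6] [522. -63.  12.]
```

View pics/top0.png

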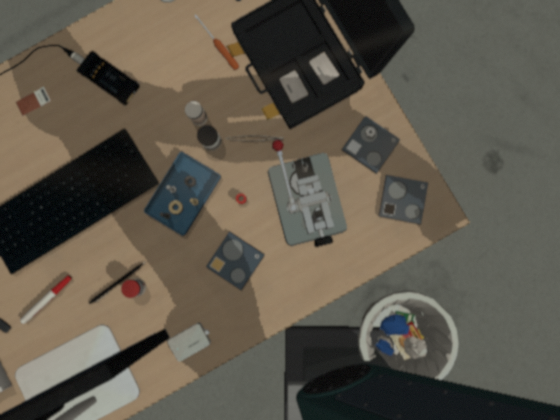

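View pics/scene0.png

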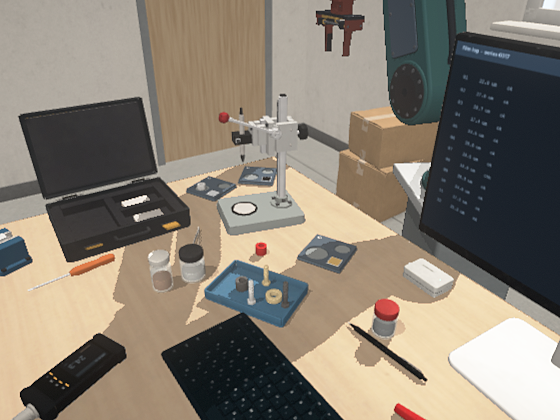

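Top view: yellow kit at (236,260), black kit (402,199), zinc kit with its nut (370,144), tray (182,194) and stand (307,200). The red sleeve look-alike is at (240,199), outside the tray. I'll fly the wrist camera over the kits first, then over the tray.

>>> {"op": "carry_out", "data": {
  "slide": [
    [0.28, 0.46, 0.26],
    [0.28, 0.46, 0.26],
    [0.28, 0.46, 0.26],
    [0.28, 0.46, 0.26],
    [0.28, 0.46, 0.26]
  ],
  "turn": [
    [0, 0, 0],
    [0, 0, 0],
    [0, 0, 0],
    [0, 0, 0],
    [0, 0, 0]
  ]
}}

```text
t: 1.72
tcp_pos: [404.5, -307.1, 354.0]
tcp_rot: [179.9, -0.0, 26.1]
wrist_force: [0.6, -0.8, 0.5]
width: 87.5
grip_force: 0.0
```

>>> {"op": "carry_out", "data": {
  "slide": [
    [0.28, 0.46, 0.04],
    [0.28, 0.46, 0.04],
    [0.28, 0.46, 0.04],
    [0.28, 0.46, 0.04],
    [0.28, 0.46, 0.04]
  ],
  "turn": [
    [0, 0, 0],
    [0, 0, 0],
    [0, 0, 0],
    [0, 0, 0],
    [0, 0, 0]
  ]
}}

```text
t: 2.35
tcp_pos: [544.8, -76.1, 372.9]
tcp_rot: [-180.0, -0.1, 26.3]
wrist_force: [0.5, 0.0, 0.0]
width: 87.9
grip_force: 0.0
```

```bash
python3 - <<'E'
from h import *
s=observe();print(s['t'],s['tcp_pos'],s['tcp_rot'],s['joint_positions'])
p=imaging.get_image('wrist'); save(p,'w1'); print(p['position'],p['orientation'],p['intrinsics'])
for t in ['kit_yellow','kit_black','kit_zinc','nut_zinc']:
    for d in finder.tip_of(p,t)[:4]: print(t,round(d['score'],2),np.round(d['at'],1),np.round(at_d(p,d['at'])))
E
```

```text
2.35 [544.83939225 -76.08529759 372.89817531] [-1.79991280e+02 -5.56949534e-02  2.62685270e+01] [-1.51749537e+01  1.05722975e+01  7.95313353e+01  4.34004240e-02
  8.98603897e+01  4.85564229e+01]
[611.33045298 -43.28627821 535.37047772] [-15.75935968  -0.06379456 -63.73377762] [[340.82128615   0.         279.96375702]
 [  0.         340.82128615 211.61954386]
 [  0.           0.           1.        ]]
kit_yellow 0.85 [ 39.3 143.5] [412. 268.   5.]
kit_black 0.91 [277.2 173.8] [531. -79.   9.]
kit_zinc 0.84 [274.6  80. ] [652. -15.   9.]
nut_zinc 0.5 [278.1 174.4] [531. -80.  11.]
```

View pics/w1.png

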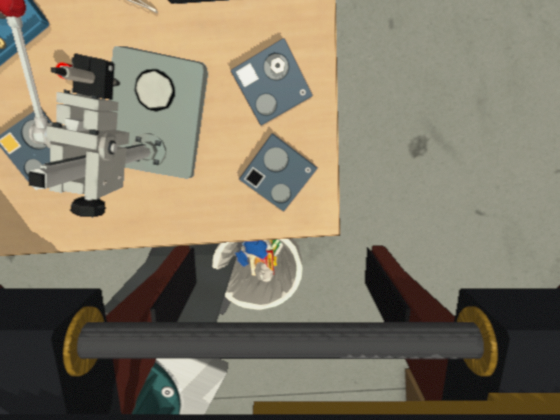

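Wrist view: zinc kit at (272,82) with its pale coupon and nut, black kit at (278,172) with the black coupon, stand at the left. Both small pockets are empty. Next, the tray and the yellow kit.

```bash
cat >> h.py <<'E'
def kit(p,name,near=None):
    out=[]
    for d in finder.regions_of(p,name)[:2]:
        m=d['region'].astype(np.uint8)
        if m.sum()<200: continue
        c=max(cv2.findContours(m,cv2.RETR_EXTERNAL,cv2.CHAIN_APPROX_NONE)[0],key=cv2.contourArea)[:,0]
        w=np.array([at_z(p,u,7)[:2] for u in c],np.float32)
        (cx,cy),(a,b),ang=cv2.minAreaRect(w)
        z=np.median([at_d(p,u)[2] for u in np.argwhere(m)[::7,::-1]])
        out.append((round(d['score'],2),np.round([cx,cy,a,b,ang,z],1)))
    return out
E
python3 - <<'E'
from h import *
p=imaging.get_image('wrist')
for t in ['kit_black','kit_zinc']: print(t,kit(p,t))
save(p,'w1k',(200,20,340,220),4)
E
```

```text
kit_black [(0.73, array([531.9, -78.7,  90.5,  89.4,  79. ,  10. ]))]
kit_zinc [(0.7, array([646.7, -12.6,  90.2,  91.6,  55.5,  10. ])), (0.18, array([532.2, -78.7,  89.6,  90. ,  79.7,  10. ]))]
```

>>> {"op": "carry_out", "data": {
  "slide": [
    [-0.18, 0.39, 0.02],
    [-0.18, 0.39, 0.02],
    [-0.18, 0.39, 0.02],
    [-0.18, 0.39, 0.02],
    [-0.18, 0.39, 0.02]
  ],
  "turn": [
    [0, 0, 0],
    [0, 0, 0],
    [0, 0, 0],
    [0, 0, 0],
    [0, 0, 0]
  ]
}}

```text
t: 3.38
tcp_pos: [452.7, 116.5, 383.0]
tcp_rot: [180.0, -0.0, 26.2]
wrist_force: [0.5, -0.3, -0.3]
width: 87.6
grip_force: 0.0
```

>>> {"op": "carry_out", "data": {
  "slide": [
    [-0.17, 0.37, -0.04],
    [-0.17, 0.37, -0.04],
    [-0.17, 0.37, -0.04],
    [-0.17, 0.37, -0.04],
    [-0.17, 0.37, -0.04]
  ],
  "turn": [
    [0, 0, 0],
    [0, 0, 0],
    [0, 0, 0],
    [0, 0, 0],
    [0, 0, 0]
  ]
}}

```text
t: 4.0
tcp_pos: [369.2, 300.4, 362.4]
tcp_rot: [179.9, 0.0, 26.1]
wrist_force: [0.0, -1.6, 1.1]
width: 87.7
grip_force: 0.0
```

```bash
python3 - <<'E'
from h import *
s=observe();print(s['t'],s['tcp_pos'],s['tcp_rot'])
p=imaging.get_image('wrist'); save(p,'w2'); print(p['position'],p['orientation'])
for t in ['kit_yellow','stock_tray']: print(t,kit(p,t))
for t in ['kit_yellow','stock_tray','bolt_zinc','bolt_yellow','bolt_black','bushing_yellow','sleeve_black']:
    for d in finder.tip_of(p,t)[:4]: print(t,round(d['score'],2),np.round(d['at'],1),np.round(at_z(p,d['at'],3)))
E
```

```text
4.0 [369.23276647 300.38702538 362.35862218] [1.79943354e+02 2.54898437e-02 2.60962582e+01]
[435.94086424 333.26286194 524.77812148] [-15.83376443  -0.13168634 -63.90541385]
kit_yellow [(0.86, array([401.7, 270.6,  89.7,  89.2,  56.9,   9.9]))]
stock_tray [(0.7, array([542.5, 383.1, 104.4, 154.6,  59.1,   3.6])), (0.66, array([ 493.9, -107.2,   29.4,   34.2,   10.5,    8.5]))]
kit_yellow 0.68 [307.7 155.8] [401. 268.   3.]
stock_tray 0.74 [284.9  30.5] [540. 375.   3.]
bolt_zinc 0.65 [267.2  13.1] [549. 407.   3.]
bolt_yellow 0.47 [286.8  46.1] [524. 364.   3.]
bolt_yellow 0.46 [285.   27.7] [544. 377.   3.]
bolt_black 0.4 [247.9  50.8] [494. 411.   3.]
bushing_yellow 0.57 [264.4  42.6] [514. 394.   3.]
bushing_yellow 0.55 [301.6  17. ] [565. 362.   3.]
sleeve_black 0.71 [301.6  13. ] [570. 365.   3.]
sleeve_black 0.58 [355.4  78.7] [529. 257.   3.]
```

View pics/w2.png

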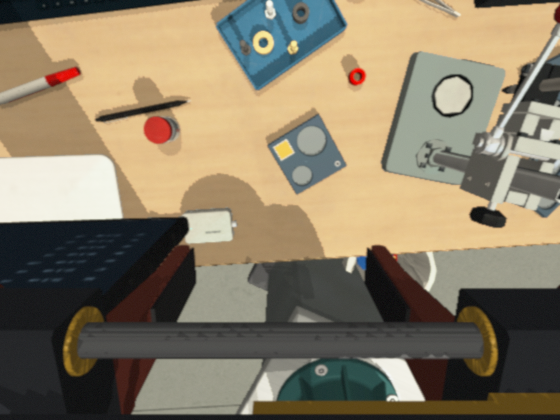

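View pics/w1k.png

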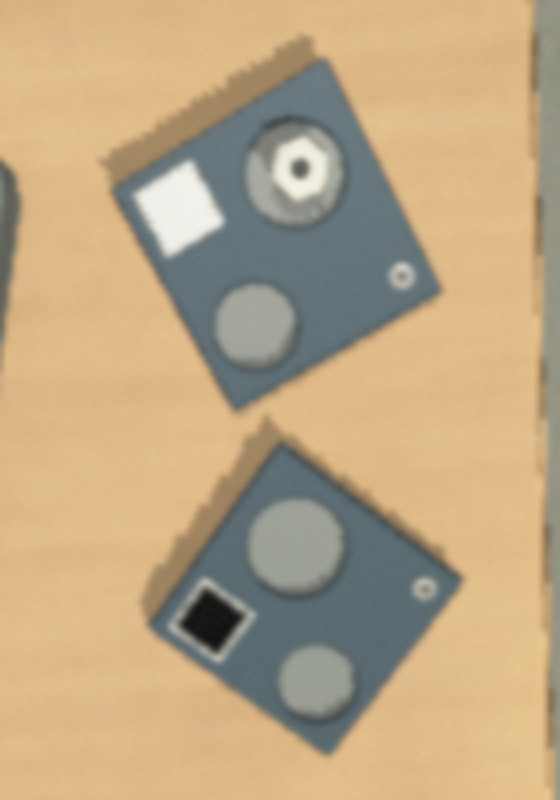

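Black kit: coupon at crop (212,620), large pocket (295,545), small (317,682). Zinc kit: coupon (180,208), nut pocket (297,170), small (256,325).
In w2 the tray holds the zinc bolt (270,10), black sleeve (301,13), yellow bushing (263,42), yellow bolt (292,46) and black bolt (246,45). The red ring at (357,76) is the decoy outside the tray. I'll move closer for the check crop.

>>> {"op": "carry_out", "data": {
  "slide": [
    [0.284, 0.194, -0.2],
    [0.284, 0.194, -0.24],
    [0.284, 0.194, -0.24],
    [0.284, 0.194, -0.24],
    [0.284, 0.194, -0.24]
  ],
  "turn": [
    [0, 0, -0.16],
    [0, 0, -0.32],
    [0, 0, -0.48],
    [0, 0, -0.64],
    [0, 0, -0.8]
  ],
  "gripper": 0.15
}}

```text
t: 5.12
tcp_pos: [511.1, 398.1, 239.9]
tcp_rot: [179.8, 0.1, -22.3]
wrist_force: [-0.4, -0.7, -0.8]
width: 41.2
grip_force: 0.0
```

```bash
cat > look.py <<'E'
from h import *
import sys
s=observe();print(s['t'],s['tcp_pos'],s['tcp_rot'],s['joint_positions'])
p=imaging.get_image('wrist'); print(p['position'],p['orientation'])
N=['bolt_zinc','bolt_yellow','bolt_black','bushing_yellow','sleeve_black']
print(kit(p,'stock_tray'))
for t in ['stock_tray']+N:
    for d in finder.tip_of(p,t)[:3]: print(t,round(d['score'],2),np.round(d['at'],1),np.round(at_z(p,d['at'],3),1))
    if t in N:
        for d in finder.regions_of(p,t)[:2]:
            m=d['region']; w=np.array([at_d(p,u) for u in np.argwhere(m)[:,::-1]])
            hi=np.percentile(w[:,2],95); tp=w[w[:,2]>hi-4]
            print('   reg',round(d['score'],2),np.round(d['bbox']),'top z',round(hi,1),'top xy',np.round(tp.mean(0),1),(tp.max(0)-tp.min(0)).round())
save(p,sys.argv[1])
E
python3 look.py w3
```

```text
5.125 [511.07880028 398.13811729 239.91120302] [ 1.79845421e+02  1.10612783e-01 -2.22648586e+01] [ 3.18147748e+01  2.38257787e+01  7.88005193e+01 -1.13410917e-03
  7.75637770e+01  1.44079730e+02]
[580.29397215 369.98932039 402.1949081 ] [ -15.87211813   -0.19305904 -112.26523095]
[(0.68, array([540.1, 382.5, 103. , 154.4,  59.2,   3.5]))]
stock_tray 0.61 [283.5 150.1] [541.7 379.9   3. ]
bolt_zinc 0.47 [255.3 150.7] [553.5 410.4   3. ]
bolt_yellow 0.48 [305.3 155.9] [525.9 358.9   3. ]
   reg 0.64 [273. 202.  11.  20.] top z 53.3 top xy [495.3 414.1  52.4] [7. 8. 4.]
   reg 0.57 [307. 156.  12.  13.] top z 43.3 top xy [524.7 356.6  42.2] [7. 8. 4.]
bolt_black 0.58 [272.7 197.4] [494.5 413.1   3. ]
bolt_black 0.47 [281.9 152.6] [539.8 382.7   3. ]
   reg 0.53 [287. 127.  18.  22.] top z 22.5 top xy [566.8 366.3  21.3] [21. 21.  4.]
   reg 0.95 [281. 178.  23.  25.] top z 14.3 top xy [513.2 395.8  15.3] [ 82.  39. 392.]
sleeve_black 0.95 [386.6 116.3] [532.6 258.    3. ]
sleeve_black 0.53 [289.8 122.8] [567.4 361.8   3. ]
   reg 0.54 [287. 125.  19.  18.] top z 22.4 top xy [566.8 366.2  21.3] [21. 21.  4.]
   reg 0.54 [389. 119.  24.  23.] top z 19.5 top xy [531.8 260.5  22.8] [ 60. 121. 387.]
```

View pics/w3.png

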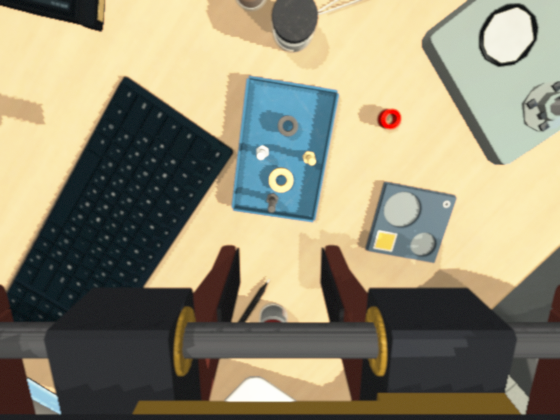

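The tray holds the sleeve (287,125), zinc bolt (262,152), yellow bolt (309,157), bushing (281,180) and black bolt (272,203). The red decoy is at (389,118). Possible mix-ups: black sleeve (287,125) against the red ring (389,118), and zinc bolt (262,152) against yellow (309,157). I'll check these in a crop and compute the kit poses.

```bash
python3 - <<'E'
from h import *
p=imaging.get_image('wrist'); save(p,'w3c',(225,70,345,225),4)
# blobs higher than tray floor inside the tray
C=np.array([540.5,381.5])
v,u=np.mgrid[75:225,225:345]; W=np.array([at_d(p,(a,b)) for a,b in zip(u.ravel(),v.ravel())]).reshape(u.shape+(3,))
th=np.radians(60); X=np.array([np.cos(th),np.sin(th)]);Y=np.array([-X[1],X[0]])
L=(W[...,:2]-C)@np.c_[X,Y]
m=((abs(L[...,0])<42)&(abs(L[...,1])<67)&(W[...,2]>7.5)&(W[...,2]<70)).astype(np.uint8)
n,lab,st,_=cv2.connectedComponentsWithStats(m)
for i in range(1,n):
    if st[i,4]<15: continue
    w=W[lab==i]; hi=np.percentile(w[:,2],97); t=w[w[:,2]>hi-4]
    print(st[i]+[225,75,0,0,0],'ztop',hi.round(1),'c',((t.max(0)+t.min(0))/2).round(1),'mean',t.mean(0).round(1),'L',((t.mean(0)[:2]-C)@np.c_[X,Y]).round(1))
for k in ['kit_yellow']: print(k,kit(p,k))
for n,uv in dict(coupon=(384,241),small=(422,243),large=(402,209)).items(): print(n,at_z(p,uv,7).round(1))
t=imaging.get_image('top')
for k in ['kit_yellow','kit_black','kit_zinc','stock_tray']: print('top',k,kit(t,k))
q=dict(position=[611.33,-43.29,535.37],orientation=[-15.759,-.0638,-63.734],intrinsics=p['intrinsics'])
for n,uv in dict(zc=(180,208),zl=(297,170),zs=(256,325),bc=(212,620),bl=(295,545),bs=(317,682)).items(): print(n,at_z(q,(uv[0]/4+199.6,uv[1]/4+19.6),8).round(1))
E
```

```text
[278 115  20  21 233] ztop 22.8 c [566.8 366.3  21.1] mean [566.6 366.2  21.2] L [ -0.2 -30.3]
[257 145  11  14 121] ztop 49.7 c [550.6 403.7  48.3] mean [550.6 403.5  48.2] L [24.1  2.3]
[303 151  12  14 119] ztop 43.7 c [524.3 356.6  42.4] mean [524.6 356.6  42.6] L [-29.5   1.3]
[269 167  24  25 355] ztop 14.7 c [512.8 396.1  13. ] mean [512.8 396.1  13.2] L [-1.2 31.3]
[266 193  12  19 151] ztop 53.4 c [494.6 414.1  51.8] mean [495.  414.1  52.3] L [ 5.5 55.8]
kit_yellow [(0.87, array([403.1, 271.1,  92.6,  90.6,  57. ,   9.8]))]
coupon [391.5 305.8   7. ]
small [371.3 262.6   7. ]
large [423.  273.3   7. ]
top kit_yellow []
top kit_black [(0.83, array([533.6, -79. ,  90.3,  91.6,  79.3,   9. ]))]
top kit_zinc [(0.83, array([648.4, -13.1,  91.7,  93.3,  54.8,   8.9])), (0.74, array([532.3, -79.2,  91. ,  91.2,  79.4,   9.1]))]
top stock_tray [(0.96, array([543.5, 381.9, 104.8, 150.4,  60.2,   3.3]))]
zc [643.6  28.8   8. ]
zl [673.6  -3.5   8. ]
zs [619.5 -13.1   8. ]
bc [513.1 -44.8   8. ]
bl [553.5 -61.2   8. ]
bs [509.  -92.5   8. ]
```

View pics/w3c.png

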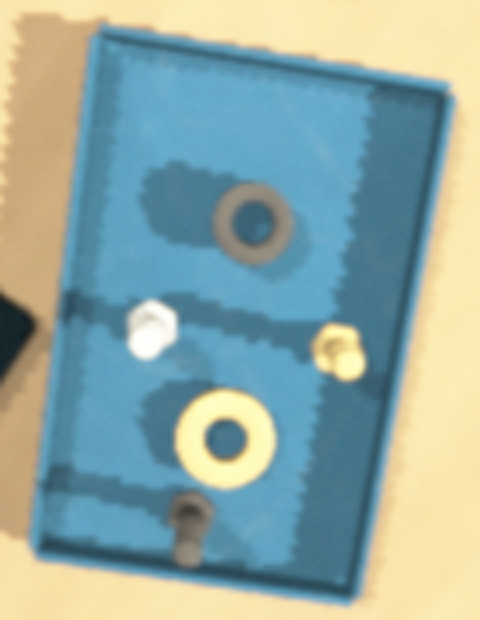

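Crop confirms the choices: zinc bolt (150,330), yellow bolt (340,350), black bolt (190,525), yellow bushing (225,440), and the dark (not red) sleeve (252,222). I'll pick the yellow bolt first.

>>> {"op": "carry_out", "data": {
  "slide": [
    [0.027, -0.083, -0.1],
    [0.027, -0.083, -0.2],
    [0.027, -0.083, -0.3],
    [0.027, -0.083, -0.3],
    [0.027, -0.083, -0.3]
  ],
  "turn": [
    [0, 0, -0.13],
    [0, 0, -0.13],
    [0, 0, -0.13],
    [0, 0, -0.13],
    [0, 0, -0.13]
  ]
}}

```text
t: 6.75
tcp_pos: [525.1, 357.2, 94.2]
tcp_rot: [-179.9, -0.1, -29.7]
wrist_force: [1.6, -0.3, 0.7]
width: 37.4
grip_force: 0.0
```

```bash
python3 - <<'E'
from h import *
s=observe();print(s['t'],s['tcp_pos'],s['tcp_rot'])
p=imaging.get_image('wrist'); save(p,'w4')
E
```

```text
6.75 [525.13093405 357.22445017  94.18363344] [-1.79896520e+02 -6.07591384e-02 -2.97307768e+01]
```

View pics/w4.png

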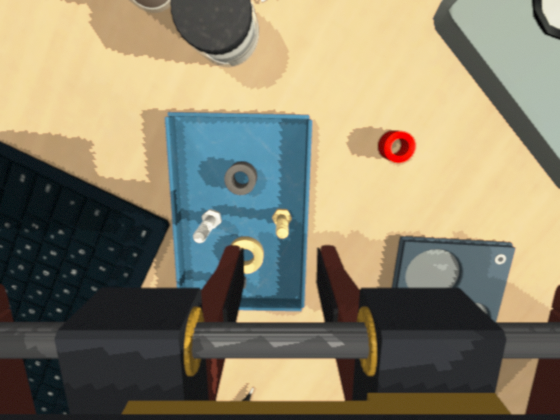

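The fingertips centre on column 280 and the yellow bolt is at (282,222), so it's aligned. Going down and gripping.

>>> {"op": "carry_out", "data": {
  "slide": [
    [0, 0, -0.05],
    [0, 0, -0.1],
    [0, 0, -0.136],
    [0, 0, -0.136],
    [0, 0, -0.136]
  ],
  "turn": [
    [0, 0, 0],
    [0, 0, 0],
    [0, 0, 0],
    [0, 0, 0],
    [0, 0, 0]
  ]
}}

```text
t: 7.42
tcp_pos: [524.9, 357.1, 25.8]
tcp_rot: [-179.9, -0.1, -29.7]
wrist_force: [0.5, 0.0, 0.3]
width: 37.4
grip_force: 0.0
```

>>> {"op": "carry_out", "data": {
  "slide": [
    [0, 0, 0],
    [0, 0, 0],
    [0, 0, 0],
    [0, 0, 0],
    [0, 0, 0]
  ],
  "turn": [
    [0, 0, 0],
    [0, 0, 0],
    [0, 0, 0],
    [0, 0, 0],
    [0, 0, 0]
  ],
  "gripper": 1,
  "squeeze": 12
}}

```text
t: 8.05
tcp_pos: [524.2, 356.6, 24.8]
tcp_rot: [-180.0, -0.0, -29.7]
wrist_force: [-0.3, -0.3, 2.5]
width: 7.6
grip_force: 12.0
```

>>> {"op": "carry_out", "data": {
  "slide": [
    [0, 0, 0],
    [0, 0, 0],
    [0, 0, 0],
    [0, 0, 0],
    [0, 0, 0]
  ],
  "turn": [
    [0, 0, 0],
    [0, 0, 0],
    [0, 0, 0],
    [0, 0, 0],
    [0, 0, 0]
  ]
}}

```text
t: 8.68
tcp_pos: [524.2, 356.6, 24.8]
tcp_rot: [-180.0, -0.0, -29.7]
wrist_force: [0.5, -0.2, 3.9]
width: 7.2
grip_force: 12.0
```

>>> {"op": "carry_out", "data": {
  "slide": [
    [0, 0, 0.12],
    [-0.1, -0.06, 0.2],
    [-0.2, -0.12, 0.2],
    [-0.304, -0.186, 0.2],
    [-0.304, -0.186, 0.2]
  ],
  "turn": [
    [0, 0, 0],
    [0, 0, 0],
    [0, 0, 0],
    [0, 0, 0],
    [0, 0, 0]
  ]
}}

```text
t: 9.3
tcp_pos: [364.6, 259.7, 123.2]
tcp_rot: [179.6, 0.3, -29.7]
wrist_force: [0.4, -0.6, 0.5]
width: 7.5
grip_force: 12.0
```

```bash
cat > pk.py <<'E'
from h import *
import sys
def pockets(p,C,yaw,name=None):
    # rectify the plate at z=10 : 2 px/mm, then correlate; Hough circles on it
    th=np.radians(yaw); R=np.array([[np.cos(th),-np.sin(th)],[np.sin(th),np.cos(th)]])
    src=[];dst=[]
    for a,b in [(-55,-55),(55,-55),(55,55),(-55,55)]:
        src.append(proj(p,[*(np.array(C)+R@[a,b]),8])); dst.append([(a+55)*4,(55-b)*4])
    H=cv2.getPerspectiveTransform(np.float32(src),np.float32(dst))
    im=cv2.warpPerspective(p['image'],H,(440,440))
    g=cv2.medianBlur(cv2.cvtColor(im,cv2.COLOR_RGB2GRAY),5)
    for n,r,(ex,ey) in [('small',15.5,(-22,22)),('large',float(sys.argv[5]),(16,-16))]:
        c=cv2.HoughCircles(g,cv2.HOUGH_GRADIENT,1.5,10,param1=60,param2=12,minRadius=int(4*r-8),maxRadius=int(4*r+6))
        if c is None: print(n,'none');continue
        l=np.c_[c[0][:,0]/4-55,55-c[0][:,1]/4,c[0][:,2]/4]
        l=l[np.hypot(l[:,0]-ex,l[:,1]-ey)<12][:2]
        for q in l: print(n,'local',q.round(1),'world',(np.array(C)+R@q[:2]).round(1))
    if name: cv2.imwrite('pics/%s.png'%name,im[...,::-1])
if __name__=='__main__':
    s=observe();print(s['t'],s['tcp_pos'],s['width'])
    p=imaging.get_image('wrist')
    print(kit(p,sys.argv[1]))
    pockets(p,[float(sys.argv[2]),float(sys.argv[3])],float(sys.argv[4]),sys.argv[6])
    save(p,sys.argv[6]+'f')
E
python3 pk.py kit_yellow 402.4 270.8 57 22 w5
```

```text
9.3 [364.60108387 259.74554876 123.18439454] 7.511695680093041
[(0.57, array([402.1, 269.8,  88.8,  89.2,  56.9,   9.9]))]
small local [-22.2  21.8  14.4] world [372.  264.1]
small local [-24.8  21.1  16.8] world [371.2 261.5]
large local [ 15.7 -16.1  21.2] world [424.4 275.2]
large local [ 13.1 -16.4  22.8] world [423.3 272.8]
```

View pics/w5f.png

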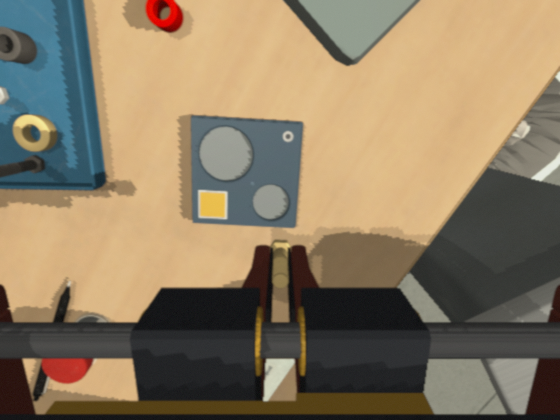

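The yellow bolt is held and the kit is measured: coupon at (212,204), small pocket (270,201). The commanded position is already over the small pocket, so I'll lower, release and lift.

>>> {"op": "carry_out", "data": {
  "slide": [
    [0, 0, 0],
    [0, 0, -0.08],
    [0, 0, -0.14],
    [0, 0, -0.17],
    [0, 0, -0.18]
  ],
  "turn": [
    [0, 0, 0],
    [0, 0, 0],
    [0, 0, 0],
    [0, 0, 0],
    [0, 0, 0]
  ]
}}

```text
t: 10.02
tcp_pos: [373.1, 264.1, 33.5]
tcp_rot: [180.0, 0.0, -29.7]
wrist_force: [-0.3, 0.4, -0.5]
width: 7.4
grip_force: 12.0
```

>>> {"op": "carry_out", "data": {
  "slide": [
    [0, 0, -0.006],
    [0, 0, -0.013],
    [0, 0, -0.013],
    [0, 0, -0.013],
    [0, 0, -0.013]
  ],
  "turn": [
    [0, 0, 0],
    [0, 0, 0],
    [0, 0, 0],
    [0, 0, 0],
    [0, 0, 0]
  ]
}}

```text
t: 10.65
tcp_pos: [372.2, 263.6, 28.4]
tcp_rot: [-180.0, -0.0, -29.7]
wrist_force: [-0.1, -0.4, -0.7]
width: 7.6
grip_force: 12.0
```

>>> {"op": "carry_out", "data": {
  "slide": [
    [0, 0, 0],
    [0, 0, 0],
    [0, 0, 0],
    [0, 0, 0],
    [0, 0, 0]
  ],
  "turn": [
    [0, 0, 0],
    [0, 0, 0],
    [0, 0, 0],
    [0, 0, 0],
    [0, 0, 0]
  ],
  "gripper": 0.45
}}

```text
t: 11.28
tcp_pos: [372.0, 263.5, 28.1]
tcp_rot: [-180.0, 0.0, -29.7]
wrist_force: [-0.0, 1.1, -0.5]
width: 24.1
grip_force: 0.0
```

>>> {"op": "carry_out", "data": {
  "slide": [
    [0, 0, 0.03],
    [0, 0, 0.1],
    [0, 0, 0.2],
    [0, 0, 0.2],
    [0, 0, 0.2]
  ],
  "turn": [
    [0, 0, 0],
    [0, 0, 0],
    [0, 0, 0],
    [0, 0, 0],
    [0, 0, 0]
  ]
}}

```text
t: 11.9
tcp_pos: [371.7, 263.4, 127.8]
tcp_rot: [-180.0, 0.0, -29.7]
wrist_force: [-1.0, -0.6, -0.6]
width: 24.3
grip_force: 0.0
```

>>> {"op": "carry_out", "data": {
  "slide": [
    [0.08, 0.1, 0],
    [0.16, 0.2, 0],
    [0.245, 0.302, -0.06],
    [0.245, 0.302, -0.06],
    [0.245, 0.302, -0.06]
  ],
  "turn": [
    [0, 0, 0],
    [0, 0, 0],
    [0, 0, 0],
    [0, 0, 0],
    [0, 0, 0]
  ],
  "gripper": 0.18
}}

```text
t: 12.52
tcp_pos: [493.1, 413.6, 95.5]
tcp_rot: [179.8, 0.1, -29.7]
wrist_force: [-1.1, -1.9, -0.2]
width: 35.8
grip_force: 0.0
```

>>> {"op": "carry_out", "data": {
  "slide": [
    [0, 0, 0],
    [0, 0, -0.07],
    [0, 0, -0.12],
    [0, 0, -0.144],
    [0, 0, -0.144]
  ],
  "turn": [
    [0, 0, 0],
    [0, 0, 0],
    [0, 0, 0],
    [0, 0, 0],
    [0, 0, 0]
  ]
}}

```text
t: 13.15
tcp_pos: [493.9, 413.7, 26.1]
tcp_rot: [179.9, 0.0, -29.8]
wrist_force: [0.0, -0.4, 0.9]
width: 36.2
grip_force: 0.0
```

>>> {"op": "carry_out", "data": {
  "slide": [
    [0, 0, 0],
    [0, 0, 0],
    [0, 0, 0],
    [0, 0, 0],
    [0, 0, 0]
  ],
  "turn": [
    [0, 0, 0],
    [0, 0, 0],
    [0, 0, 0],
    [0, 0, 0],
    [0, 0, 0]
  ],
  "gripper": 1
}}

```text
t: 13.78
tcp_pos: [494.9, 414.8, 26.7]
tcp_rot: [-179.9, -0.0, -29.7]
wrist_force: [0.5, -0.0, 5.5]
width: 7.6
grip_force: 12.0
```

>>> {"op": "carry_out", "data": {
  "slide": [
    [0, 0, 0],
    [0, 0, 0],
    [0, 0, 0],
    [0, 0, 0],
    [0, 0, 0]
  ],
  "turn": [
    [0, 0, 0],
    [0, 0, 0],
    [0, 0, 0],
    [0, 0, 0],
    [0, 0, 0]
  ]
}}

```text
t: 14.4
tcp_pos: [494.9, 414.8, 26.7]
tcp_rot: [-179.9, -0.0, -29.7]
wrist_force: [-0.8, -0.3, 5.6]
width: 7.4
grip_force: 12.0
```

>>> {"op": "carry_out", "data": {
  "slide": [
    [0, 0, 0.1],
    [0, 0, 0.22],
    [0, 0, 0.34],
    [0, 0, 0.46],
    [0, 0, 0.58]
  ],
  "turn": [
    [0, 0, 0],
    [0, 0, 0],
    [0, 0, 0],
    [0, 0, 0],
    [0, 0, 0]
  ]
}}

```text
t: 15.02
tcp_pos: [494.1, 414.2, 317.7]
tcp_rot: [180.0, 0.0, -29.7]
wrist_force: [1.3, 0.6, -0.9]
width: 7.9
grip_force: 12.0
```

```bash
python3 - <<'E'
from h import *
s=observe();print(s['t'],s['tcp_pos'],s['width'])
p=imaging.get_image('top')
v,u=np.mgrid[120:290:2,240:400:2]
W=np.array([at_d(p,a) for a in zip(u.ravel(),v.ravel())])
for lo,hi in [(8,60),(60,110),(110,200),(200,300)]:
    m=(W[:,2]>lo)&(W[:,2]<hi)&(W[:,0]>400)&(W[:,0]<720)&(W[:,1]>10)&(W[:,1]<240); w=W[m]
    if len(w): print(lo,hi,len(w),w.min(0).round(),w.max(0).round())
E
```

```text
15.025 [494.06019429 414.20201173 317.66336875] 7.917687542487469
8 60 902 [404.  14.   8.] [698. 238.  50.]
110 200 118 [432.  81. 142.] [584. 150. 200.]
200 300 478 [436.  82. 200.] [604. 183. 272.]
```

>>> {"op": "carry_out", "data": {
  "slide": [
    [-0.02, -0.1, 0.05],
    [-0.04, -0.2, 0.1],
    [-0.06, -0.3, 0.1],
    [-0.08, -0.4, 0.1],
    [-0.108, -0.508, 0.1]
  ],
  "turn": [
    [0, 0, 0],
    [0, 0, 0],
    [0, 0, 0],
    [0, 0, 0],
    [0, 0, 0]
  ]
}}

```text
t: 15.7
tcp_pos: [440.0, 159.1, 365.6]
tcp_rot: [180.0, 0.0, -29.7]
wrist_force: [0.2, -1.1, -0.3]
width: 7.4
grip_force: 12.0
```

>>> {"op": "carry_out", "data": {
  "slide": [
    [0.02, -0.1, 0],
    [0.04, -0.2, 0],
    [0.08, -0.3, 0],
    [0.1, -0.4, 0],
    [0.132, -0.514, 0]
  ],
  "turn": [
    [0, 0, 0],
    [0, 0, 0],
    [0, 0, 0],
    [0, 0, 0],
    [0, 0, 0]
  ]
}}

```text
t: 16.32
tcp_pos: [506.3, -97.8, 365.6]
tcp_rot: [-180.0, 0.0, -29.7]
wrist_force: [1.3, 1.2, -0.9]
width: 7.6
grip_force: 12.0
```

>>> {"op": "carry_out", "data": {
  "slide": [
    [0, 0, -0.12],
    [0, 0, -0.24],
    [0, 0, -0.36],
    [0, 0, -0.48],
    [0, 0, -0.5]
  ],
  "turn": [
    [0, 0, 0],
    [0, 0, 0],
    [0, 0, 0],
    [0, 0, 0],
    [0, 0, 0]
  ]
}}

```text
t: 16.95
tcp_pos: [502.8, -95.3, 112.4]
tcp_rot: [179.9, 0.5, -29.7]
wrist_force: [-0.6, -1.3, 0.2]
width: 7.5
grip_force: 12.0
```

```bash
python3 pk.py kit_black 532.3 -79 79.5 19 w6
```

```text
16.95 [502.80659053 -95.27274484 112.43381648] 7.54058955075759
[(0.72, array([532.4, -79.5,  89.4,  89.6,  80.2,   9.9]))]
small local [-22.2  22.6  14.7] world [506.1 -96.7]
small local [-23.3  24.8  16.8] world [503.7 -97.4]
large local [ 15.3 -15.7  18.1] world [550.5 -66.8]
large local [ 17.9 -15.7  19.4] world [551.  -64.2]
```

View pics/w6f.png

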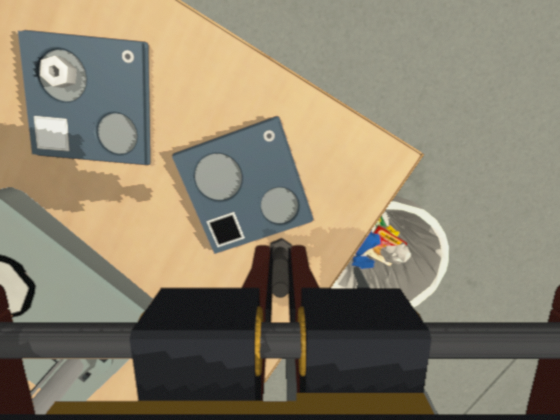

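The black bolt is held upright. The black kit has its coupon at (224,230) and the small pocket at (279,205), which measures (506,-97) and matches the command. Lowering.

>>> {"op": "carry_out", "data": {
  "slide": [
    [0, 0, 0],
    [0, 0, -0.06],
    [0, 0, -0.12],
    [0, 0, -0.15],
    [0, 0, -0.16]
  ],
  "turn": [
    [0, 0, 0],
    [0, 0, 0],
    [0, 0, 0],
    [0, 0, 0],
    [0, 0, 0]
  ]
}}

```text
t: 17.68
tcp_pos: [507.3, -96.7, 36.7]
tcp_rot: [-180.0, -0.1, -29.7]
wrist_force: [-0.1, -0.3, -0.6]
width: 7.8
grip_force: 12.0
```

>>> {"op": "carry_out", "data": {
  "slide": [
    [0, 0, -0.006],
    [0, 0, -0.012],
    [0, 0, -0.012],
    [0, 0, -0.012],
    [0, 0, -0.012]
  ],
  "turn": [
    [0, 0, 0],
    [0, 0, 0],
    [0, 0, 0],
    [0, 0, 0],
    [0, 0, 0]
  ]
}}

```text
t: 18.3
tcp_pos: [506.7, -96.5, 30.3]
tcp_rot: [-180.0, -0.0, -29.7]
wrist_force: [-0.6, 1.1, 0.1]
width: 7.4
grip_force: 12.0
```

>>> {"op": "carry_out", "data": {
  "slide": [
    [0, 0, 0],
    [0, 0, 0],
    [0, 0, 0],
    [0, 0, 0],
    [0, 0, 0]
  ],
  "turn": [
    [0, 0, 0],
    [0, 0, 0],
    [0, 0, 0],
    [0, 0, 0],
    [0, 0, 0]
  ],
  "gripper": 0.45
}}

```text
t: 18.92
tcp_pos: [506.5, -96.5, 30.1]
tcp_rot: [-180.0, 0.0, -29.7]
wrist_force: [-0.0, -0.5, -0.3]
width: 24.1
grip_force: 0.0
```

>>> {"op": "carry_out", "data": {
  "slide": [
    [0, 0, 0.03],
    [0, 0, 0.12],
    [0, 0, 0.24],
    [0, 0, 0.36],
    [0, 0, 0.48]
  ],
  "turn": [
    [0, 0, 0],
    [0, 0, 0],
    [0, 0, 0],
    [0, 0, 0],
    [0, 0, 0]
  ]
}}

```text
t: 19.55
tcp_pos: [506.1, -96.3, 273.3]
tcp_rot: [-180.0, -0.1, -29.7]
wrist_force: [1.3, -0.8, -0.2]
width: 24.1
grip_force: 0.0
```

```bash
python3 - <<'E'
from h import *
s=observe();print(s['t'],s['tcp_pos'],s['width'])
p=imaging.get_image('wrist'); save(p,'w7')
print('zinc',kit(p,'kit_zinc'))
uv=proj(p,[506.4,-96.7,50]).round().astype(int); print(uv)
w=np.array([at_d(p,(a,b)) for a in range(uv[0]-12,uv[0]+13) for b in range(uv[1]-15,uv[1]+16) if 0<=b<420]); w=w[w[:,2]>20]; print(w.min(0),w.max(0))
E
```

```text
19.55 [506.09732189 -96.3148037  273.3326752 ] 24.09963920755118
zinc [(0.69, array([647.2, -12.9,  90.4,  89.2,  55.2,  10. ]))]
[280 183]
[ 503.09915489 -133.45760081   20.87068175] [570.359712   -92.56077252 435.8421025 ]
```

>>> {"op": "carry_out", "data": {
  "slide": [
    [-0.02, 0.06, 0.1],
    [-0.04, 0.15, 0.18],
    [-0.07, 0.28, 0.18],
    [-0.1, 0.4, 0.18],
    [-0.132, 0.514, 0.18]
  ],
  "turn": [
    [0, 0, 0],
    [0, 0, 0],
    [0, 0, 0],
    [0, 0, 0],
    [0, 0, 0]
  ],
  "gripper": 0.18
}}

```text
t: 20.27
tcp_pos: [439.5, 161.9, 360.5]
tcp_rot: [-180.0, -0.0, -29.8]
wrist_force: [0.8, 0.5, 0.7]
width: 36.0
grip_force: 0.0
```

>>> {"op": "carry_out", "data": {
  "slide": [
    [0.03, 0.1, 0],
    [0.06, 0.2, 0],
    [0.1, 0.3, 0],
    [0.16, 0.4, 0],
    [0.22, 0.486, -0.02]
  ],
  "turn": [
    [0, 0, 0],
    [0, 0, 0],
    [0, 0, 0],
    [0, 0, 0],
    [0, 0, 0]
  ]
}}

```text
t: 20.9
tcp_pos: [551.1, 405.3, 351.0]
tcp_rot: [-179.9, -0.1, -29.7]
wrist_force: [0.7, -0.1, 0.6]
width: 36.0
grip_force: 0.0
```

>>> {"op": "carry_out", "data": {
  "slide": [
    [0, 0, -0.1],
    [0, 0, -0.2],
    [0, 0, -0.3],
    [0, 0, -0.38],
    [0, 0, -0.42]
  ],
  "turn": [
    [0, 0, 0],
    [0, 0, 0],
    [0, 0, 0],
    [0, 0, 0],
    [0, 0, 0]
  ]
}}

```text
t: 21.52
tcp_pos: [548.6, 402.1, 137.3]
tcp_rot: [179.8, 0.1, -29.7]
wrist_force: [-0.6, -0.4, 0.5]
width: 36.0
grip_force: 0.0
```

```bash
cat > tl.py <<'E'
from h import *
s=observe();print(s['t'],s['tcp_pos'],s['width'])
p=imaging.get_image('wrist'); C=np.array([540.5,381.5])
v,u=np.mgrid[0:420:1,120:440:1]; P=np.stack([u,v],-1).reshape(-1,2)
W=np.array([at_d(p,a) for a in P]).reshape(u.shape+(3,))
th=np.radians(60); X=np.array([np.cos(th),np.sin(th)]);Y=np.array([-X[1],X[0]])
L=(W[...,:2]-C)@np.c_[X,Y]
m=((abs(L[...,0])<42)&(abs(L[...,1])<67)&(W[...,2]>7.5)&(W[...,2]<60)).astype(np.uint8)
n,lab,st,_=cv2.connectedComponentsWithStats(m)
for i in range(1,n):
    if st[i,4]<15: continue
    w=W[lab==i]; hi=np.percentile(w[:,2],97); t=w[w[:,2]>hi-3]
    print((st[i,:4]+[120,0,0,0]),'ztop',hi.round(1),'c',((t.max(0)+t.min(0))/2).round(1),'mean',t.mean(0).round(1),'L',((t.mean(0)[:2]-C)@np.c_[X,Y]).round(1))
E
python3 tl.py
```

```text
21.525 [548.6427475  402.13066359 137.25728334] 36.04440735208625
[293 152  27  29] ztop 22.6 c [566.6 366.2  21.4] mean [566.8 366.2  21.3] L [ -0.1 -30.4]
[269 194  16  26] ztop 49.2 c [550.4 403.8  48.1] mean [550.6 403.5  48.3] L [24.1  2.3]
[289 219  32  31] ztop 14.5 c [512.6 396.3  13.4] mean [512.8 395.9  13.2] L [-1.3 31.2]
```

>>> {"op": "carry_out", "data": {
  "slide": [
    [0, 0, -0.06],
    [0, 0, -0.12],
    [0, 0, -0.18],
    [0, 0, -0.22],
    [0, 0, -0.23]
  ],
  "turn": [
    [0, 0, 0],
    [0, 0, 0],
    [0, 0, 0],
    [0, 0, 0],
    [0, 0, 0]
  ]
}}

```text
t: 22.2
tcp_pos: [550.0, 402.9, 24.2]
tcp_rot: [179.9, 0.1, -29.7]
wrist_force: [0.3, -0.4, 0.5]
width: 36.2
grip_force: 0.0
```

>>> {"op": "carry_out", "data": {
  "slide": [
    [0, 0, 0],
    [0, 0, 0],
    [0, 0, 0],
    [0, 0, 0],
    [0, 0, 0]
  ],
  "turn": [
    [0, 0, 0],
    [0, 0, 0],
    [0, 0, 0],
    [0, 0, 0],
    [0, 0, 0]
  ],
  "gripper": 1
}}

```text
t: 22.82
tcp_pos: [551.2, 403.6, 26.0]
tcp_rot: [-179.9, -0.0, -29.7]
wrist_force: [-0.6, -0.4, 5.9]
width: 7.5
grip_force: 12.0
```

>>> {"op": "carry_out", "data": {
  "slide": [
    [0, 0, 0],
    [0, 0, 0],
    [0, 0, 0],
    [0, 0, 0],
    [0, 0, 0]
  ],
  "turn": [
    [0, 0, 0],
    [0, 0, 0],
    [0, 0, 0],
    [0, 0, 0],
    [0, 0, 0]
  ]
}}

```text
t: 23.45
tcp_pos: [551.2, 403.6, 26.0]
tcp_rot: [-179.9, -0.0, -29.7]
wrist_force: [0.1, -0.6, 6.2]
width: 7.8
grip_force: 12.0
```

>>> {"op": "carry_out", "data": {
  "slide": [
    [0, 0, 0.1],
    [0, 0, 0.22],
    [0, 0, 0.34],
    [0, 0, 0.46],
    [0, 0, 0.58]
  ],
  "turn": [
    [0, 0, 0],
    [0, 0, 0],
    [0, 0, 0],
    [0, 0, 0],
    [0, 0, 0]
  ]
}}

```text
t: 24.08
tcp_pos: [550.1, 402.9, 316.8]
tcp_rot: [180.0, 0.0, -29.7]
wrist_force: [0.1, 1.1, -0.2]
width: 7.8
grip_force: 12.0
```

>>> {"op": "carry_out", "data": {
  "slide": [
    [0, -0.05, 0.1],
    [0.02, -0.15, 0.1],
    [0.04, -0.26, 0.1],
    [0.05, -0.38, 0.1],
    [0.066, -0.5, 0.1]
  ],
  "turn": [
    [0, 0, 0],
    [0, 0, 0],
    [0, 0, 0],
    [0, 0, 0],
    [0, 0, 0]
  ]
}}

```text
t: 24.7
tcp_pos: [583.2, 151.5, 364.8]
tcp_rot: [180.0, 0.0, -29.7]
wrist_force: [0.4, 0.2, -0.7]
width: 7.2
grip_force: 12.0
```

>>> {"op": "carry_out", "data": {
  "slide": [
    [0.02, -0.1, 0],
    [0.04, -0.2, 0],
    [0.06, -0.3, 0],
    [0.066, -0.344, 0],
    [0.066, -0.344, 0]
  ],
  "turn": [
    [0, 0, 0],
    [0, 0, -0.15],
    [0, 0, -0.3],
    [0, 0, -0.45],
    [0, 0, -0.5]
  ]
}}

```text
t: 25.32
tcp_pos: [616.5, -21.0, 364.4]
tcp_rot: [179.9, 0.0, -60.1]
wrist_force: [0.8, -0.4, -1.0]
width: 7.9
grip_force: 12.0
```

>>> {"op": "carry_out", "data": {
  "slide": [
    [0, 0, -0.12],
    [0, 0, -0.24],
    [0, 0, -0.36],
    [0, 0, -0.47],
    [0, 0, -0.5]
  ],
  "turn": [
    [0, 0, 0],
    [0, 0, 0],
    [0, 0, 0],
    [0, 0, 0],
    [0, 0, 0]
  ]
}}

```text
t: 25.95
tcp_pos: [613.3, -18.3, 111.4]
tcp_rot: [179.7, 0.3, -59.7]
wrist_force: [-0.3, 0.2, 0.0]
width: 7.4
grip_force: 12.0
```

```bash
python3 pk.py kit_zinc 647.1 -12.9 55.2 18 w8
```

```text
25.95 [613.32742742 -18.30541444 111.39985553] 7.4038867086715605
[(0.59, array([647.5, -12.5,  90.4,  89.6,  55.3,  10. ]))]
small local [-21.4  22.6  14.2] world [616.3 -17.6]
small local [-23.7  21.4  16.8] world [616.  -20.1]
large local [ 16.1 -15.7  16.9] world [669.1  -8.7]
large local [ 13.8 -16.8  19.3] world [668.8 -11.2]
```

View pics/w8f.png

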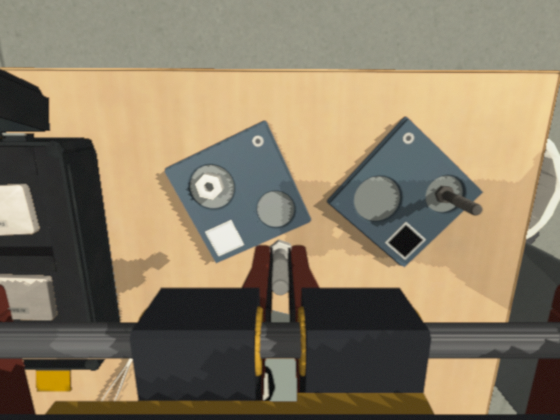

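The black bolt stands in its pocket at (445,192). The zinc bolt is held over the zinc kit, whose white coupon is at (224,237), nut at (209,187) and small pocket at (276,209). Lowering.

>>> {"op": "carry_out", "data": {
  "slide": [
    [0, 0, 0],
    [0, 0, -0.06],
    [0, 0, -0.12],
    [0, 0, -0.15],
    [0, 0, -0.16]
  ],
  "turn": [
    [0, 0, 0],
    [0, 0, 0],
    [0, 0, 0],
    [0, 0, 0],
    [0, 0, 0]
  ]
}}

```text
t: 26.68
tcp_pos: [617.4, -18.8, 35.8]
tcp_rot: [-179.9, -0.0, -59.7]
wrist_force: [-0.7, 0.1, -0.4]
width: 7.7
grip_force: 12.0
```

>>> {"op": "carry_out", "data": {
  "slide": [
    [0, 0, -0.006],
    [0, 0, -0.012],
    [0, 0, -0.012],
    [0, 0, -0.012],
    [0, 0, -0.012]
  ],
  "turn": [
    [0, 0, 0],
    [0, 0, 0],
    [0, 0, 0],
    [0, 0, 0],
    [0, 0, 0]
  ]
}}

```text
t: 27.3
tcp_pos: [616.8, -18.8, 29.3]
tcp_rot: [-180.0, -0.0, -59.7]
wrist_force: [-0.1, 1.0, -0.2]
width: 7.2
grip_force: 12.0
```

>>> {"op": "carry_out", "data": {
  "slide": [
    [0, 0, 0],
    [0, 0, 0],
    [0, 0, 0],
    [0, 0, 0],
    [0, 0, 0]
  ],
  "turn": [
    [0, 0, 0],
    [0, 0, 0],
    [0, 0, 0],
    [0, 0, 0],
    [0, 0, 0]
  ],
  "gripper": 0.45
}}

```text
t: 27.92
tcp_pos: [616.6, -18.7, 29.1]
tcp_rot: [-180.0, -0.0, -59.7]
wrist_force: [0.0, -0.3, 0.3]
width: 24.6
grip_force: 0.0
```

>>> {"op": "carry_out", "data": {
  "slide": [
    [0, 0, 0.03],
    [0, 0, 0.12],
    [0, 0, 0.24],
    [0, 0, 0.36],
    [0, 0, 0.48]
  ],
  "turn": [
    [0, 0, 0],
    [0, 0, 0],
    [0, 0, 0],
    [0, 0, 0],
    [0, 0, 0]
  ]
}}

```text
t: 28.55
tcp_pos: [616.3, -18.7, 272.4]
tcp_rot: [-179.9, -0.0, -59.7]
wrist_force: [1.5, 0.1, 0.4]
width: 24.1
grip_force: 0.0
```

>>> {"op": "carry_out", "data": {
  "slide": [
    [0, 0.03, 0.1],
    [-0.02, 0.15, 0.19],
    [-0.03, 0.27, 0.19],
    [-0.04, 0.38, 0.19],
    [-0.05, 0.5, 0.19]
  ],
  "turn": [
    [0, 0, 0],
    [0, 0, 0.15],
    [0, 0, 0.3],
    [0, 0, 0.45],
    [0, 0, 0.5]
  ],
  "gripper": 0.09
}}

```text
t: 29.18
tcp_pos: [591.0, 233.1, 365.9]
tcp_rot: [-179.9, -0.1, -29.6]
wrist_force: [1.3, 0.1, 0.0]
width: 39.8
grip_force: 0.0
```

>>> {"op": "carry_out", "data": {
  "slide": [
    [-0.03, 0.12, 0],
    [-0.05, 0.24, 0],
    [-0.05, 0.27, -0.11],
    [-0.05, 0.27, -0.23],
    [-0.05, 0.27, -0.34]
  ],
  "turn": [
    [0, 0, 0],
    [0, 0, 0],
    [0, 0, 0],
    [0, 0, 0],
    [0, 0, 0]
  ]
}}

```text
t: 29.8
tcp_pos: [566.1, 366.7, 193.4]
tcp_rot: [-180.0, -0.0, -29.7]
wrist_force: [0.6, 0.1, 0.4]
width: 40.4
grip_force: 0.0
```

>>> {"op": "carry_out", "data": {
  "slide": [
    [0, 0, -0.08],
    [0, 0, -0.14],
    [0, 0, -0.17],
    [0, 0, -0.17],
    [0, 0, -0.17]
  ],
  "turn": [
    [0, 0, 0],
    [0, 0, 0],
    [0, 0, 0],
    [0, 0, 0],
    [0, 0, 0]
  ]
}}

```text
t: 30.42
tcp_pos: [567.7, 366.8, 110.9]
tcp_rot: [-179.9, -0.1, -29.7]
wrist_force: [0.4, -0.2, 0.3]
width: 40.3
grip_force: 0.0
```

```bash
python3 tl.py
```

```text
30.425 [567.69187308 366.79722012 110.87977236] 40.2533808839018
[267 199  29  32] ztop 22.4 c [566.6 366.1  21.4] mean [566.9 365.9  21.2] L [ -0.3 -30.7]
[266 266  33  33] ztop 14.3 c [513.  396.2  13.1] mean [513.1 395.8  13.1] L [-1.3 30.9]
```

>>> {"op": "carry_out", "data": {
  "slide": [
    [0, 0, -0.06],
    [0, 0, -0.12],
    [0, 0, -0.16],
    [0, 0, -0.185],
    [0, 0, -0.198]
  ],
  "turn": [
    [0, 0, 0],
    [0, 0, 0],
    [0, 0, 0],
    [0, 0, 0],
    [0, 0, 0]
  ]
}}

```text
t: 31.1
tcp_pos: [566.9, 366.4, 10.0]
tcp_rot: [-180.0, -0.0, -29.7]
wrist_force: [0.0, 0.0, 0.2]
width: 40.3
grip_force: 0.0
```

>>> {"op": "carry_out", "data": {
  "slide": [
    [0, 0, 0],
    [0, 0, 0],
    [0, 0, 0],
    [0, 0, 0],
    [0, 0, 0]
  ],
  "turn": [
    [0, 0, 0],
    [0, 0, 0],
    [0, 0, 0],
    [0, 0, 0],
    [0, 0, 0]
  ],
  "gripper": 1,
  "squeeze": 15
}}

```text
t: 31.72
tcp_pos: [567.2, 366.6, 10.9]
tcp_rot: [-179.9, -0.0, -29.7]
wrist_force: [0.5, 0.0, 4.9]
width: 20.6
grip_force: 15.0
```

>>> {"op": "carry_out", "data": {
  "slide": [
    [0, 0, 0],
    [0, 0, 0],
    [0, 0, 0],
    [0, 0, 0],
    [0, 0, 0]
  ],
  "turn": [
    [0, 0, 0],
    [0, 0, 0],
    [0, 0, 0],
    [0, 0, 0],
    [0, 0, 0]
  ]
}}

```text
t: 32.35
tcp_pos: [567.2, 366.6, 10.9]
tcp_rot: [-179.9, -0.0, -29.7]
wrist_force: [-0.7, -1.1, 5.7]
width: 20.9
grip_force: 15.0
```

>>> {"op": "carry_out", "data": {
  "slide": [
    [0, 0, 0.1],
    [0, 0, 0.22],
    [0, 0, 0.34],
    [0, 0, 0.46],
    [0, 0, 0.58]
  ],
  "turn": [
    [0, 0, 0],
    [0, 0, 0],
    [0, 0, 0],
    [0, 0, 0],
    [0, 0, 0]
  ]
}}

```text
t: 32.98
tcp_pos: [566.0, 365.9, 301.6]
tcp_rot: [180.0, 0.0, -29.7]
wrist_force: [1.2, 0.9, 0.2]
width: 21.0
grip_force: 15.0
```

>>> {"op": "carry_out", "data": {
  "slide": [
    [0, -0.05, 0.11],
    [-0.01, -0.15, 0.12],
    [-0.01, -0.26, 0.12],
    [-0.016, -0.38, 0.12],
    [-0.016, -0.5, 0.12]
  ],
  "turn": [
    [0, 0, 0],
    [0, 0, 0],
    [0, 0, 0],
    [0, 0, 0],
    [0, 0, 0]
  ]
}}

```text
t: 33.6
tcp_pos: [557.7, 114.6, 359.7]
tcp_rot: [180.0, 0.0, -29.7]
wrist_force: [0.5, 0.5, 0.0]
width: 20.8
grip_force: 15.0
```

>>> {"op": "carry_out", "data": {
  "slide": [
    [0, -0.1, 0],
    [-0.01, -0.2, 0],
    [-0.016, -0.3, 0],
    [-0.016, -0.366, 0],
    [-0.016, -0.366, 0]
  ],
  "turn": [
    [0, 0, 0],
    [0, 0, 0.15],
    [0, 0, 0.3],
    [0, 0, 0.45],
    [0, 0, 0.5]
  ]
}}

```text
t: 34.22
tcp_pos: [550.0, -69.2, 359.5]
tcp_rot: [180.0, 0.1, 0.2]
wrist_force: [0.8, -0.6, -0.0]
width: 21.1
grip_force: 15.0
```

>>> {"op": "carry_out", "data": {
  "slide": [
    [0, 0, -0.12],
    [0, 0, -0.24],
    [0, 0, -0.36],
    [0, 0, -0.44],
    [0, 0, -0.46]
  ],
  "turn": [
    [0, 0, 0],
    [0, 0, 0],
    [0, 0, 0],
    [0, 0, 0],
    [0, 0, 0]
  ]
}}

```text
t: 34.85
tcp_pos: [548.0, -66.1, 127.3]
tcp_rot: [-179.9, 0.4, 0.3]
wrist_force: [0.0, -0.1, -0.6]
width: 21.2
grip_force: 15.0
```

```bash
python3 pk.py kit_black 532.3 -79.2 79.8 19 w9
```

```text
34.85 [547.97044305 -66.10482748 127.28349857] 21.19617637927816
[(0.9, array([532.7, -78.6,  89.4,  89.3,  79.2,   9.9])), (0.59, array([647.1, -12.7,  90. ,  89.4,  55.1,  10.1]))]
small local [-22.6  22.2  14.2] world [506.5 -97.5]
small local [-22.6  24.8  16.8] world [503.9 -97. ]
large local [ 16.1 -15.3  18. ] world [550.2 -66.1]
large local [ 19.1 -17.2  19.8] world [552.6 -63.5]
```

View pics/w9f.png

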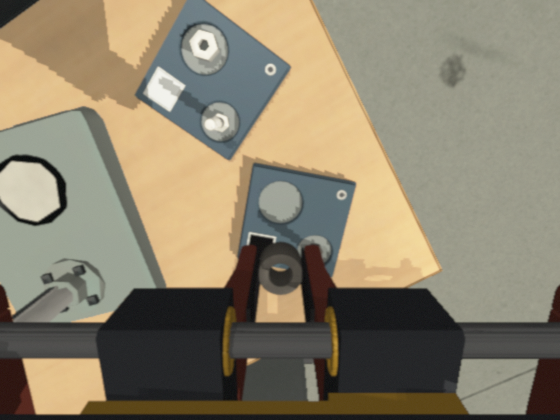

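The zinc bolt stands upright at (220,122) and the nut is still in place at (205,45). The sleeve is held level over the black kit, with its large pocket at (280,200). Lowering.

>>> {"op": "carry_out", "data": {
  "slide": [
    [0, 0, 0],
    [0, 0, -0.08],
    [0, 0, -0.16],
    [0, 0, -0.2],
    [0, 0, -0.22]
  ],
  "turn": [
    [0, 0, 0],
    [0, 0, 0],
    [0, 0, 0],
    [0, 0, 0],
    [0, 0, 0]
  ]
}}

```text
t: 35.58
tcp_pos: [551.7, -67.0, 20.7]
tcp_rot: [180.0, -0.1, 0.3]
wrist_force: [0.4, 0.3, 0.1]
width: 21.3
grip_force: 15.0
```

>>> {"op": "carry_out", "data": {
  "slide": [
    [0, 0, -0.006],
    [0, 0, -0.012],
    [0, 0, -0.013],
    [0, 0, -0.013],
    [0, 0, -0.013]
  ],
  "turn": [
    [0, 0, 0],
    [0, 0, 0],
    [0, 0, 0],
    [0, 0, 0],
    [0, 0, 0]
  ]
}}

```text
t: 36.2
tcp_pos: [550.8, -66.8, 13.9]
tcp_rot: [180.0, -0.0, 0.3]
wrist_force: [0.1, 0.2, 0.1]
width: 21.1
grip_force: 15.0
```

>>> {"op": "carry_out", "data": {
  "slide": [
    [0, 0, 0],
    [0, 0, 0],
    [0, 0, 0],
    [0, 0, 0],
    [0, 0, 0]
  ],
  "turn": [
    [0, 0, 0],
    [0, 0, 0],
    [0, 0, 0],
    [0, 0, 0],
    [0, 0, 0]
  ],
  "gripper": 0.23
}}

```text
t: 36.83
tcp_pos: [550.6, -66.8, 13.6]
tcp_rot: [-180.0, 0.0, 0.3]
wrist_force: [-0.3, 0.8, -0.5]
width: 33.9
grip_force: 0.0
```

>>> {"op": "carry_out", "data": {
  "slide": [
    [0, 0, 0.03],
    [0, 0, 0.12],
    [0, 0, 0.24],
    [0, 0, 0.36],
    [0, 0, 0.48]
  ],
  "turn": [
    [0, 0, 0],
    [0, 0, 0],
    [0, 0, 0],
    [0, 0, 0],
    [0, 0, 0]
  ]
}}

```text
t: 37.45
tcp_pos: [550.2, -66.6, 256.8]
tcp_rot: [180.0, -0.1, 0.3]
wrist_force: [1.0, -0.2, -0.1]
width: 34.0
grip_force: 0.0
```

```bash
python3 - <<'E'
from h import *
p=imaging.get_image('wrist'); save(p,'w10')
E
```

```text
(no output)
```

View pics/w10.png

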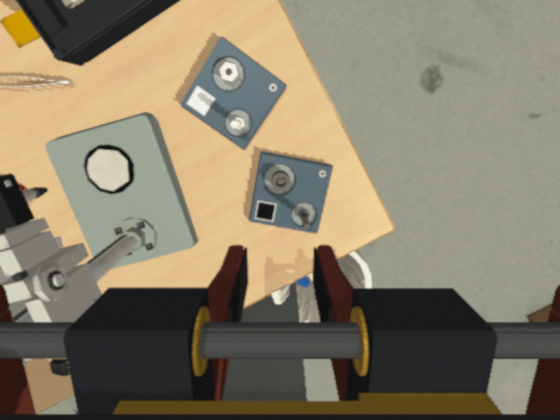

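The sleeve sits flat at (279,179) and the black bolt stands at (304,214). The zinc kit at (232,92) is complete. Now the bushing.

>>> {"op": "carry_out", "data": {
  "slide": [
    [0, 0, 0.12],
    [-0.07, 0.1, 0.22],
    [-0.13, 0.22, 0.22],
    [-0.18, 0.34, 0.22],
    [-0.22, 0.45, 0.22]
  ],
  "turn": [
    [0, 0, 0],
    [0, 0, -0.15],
    [0, 0, -0.3],
    [0, 0, -0.45],
    [0, 0, -0.5]
  ],
  "gripper": 0
}}

```text
t: 38.12
tcp_pos: [445.1, 144.6, 364.7]
tcp_rot: [-179.9, -0.1, -30.0]
wrist_force: [1.1, 0.6, 0.2]
width: 43.6
grip_force: 0.0
```

>>> {"op": "carry_out", "data": {
  "slide": [
    [0.03, 0.1, 0],
    [0.06, 0.2, 0],
    [0.1, 0.3, 0],
    [0.13, 0.4, 0],
    [0.145, 0.475, 0]
  ],
  "turn": [
    [0, 0, 0],
    [0, 0, 0],
    [0, 0, 0],
    [0, 0, 0],
    [0, 0, 0]
  ]
}}

```text
t: 38.75
tcp_pos: [519.0, 382.7, 363.9]
tcp_rot: [-180.0, -0.0, -29.7]
wrist_force: [0.0, 0.2, 0.2]
width: 44.0
grip_force: 0.0
```

>>> {"op": "carry_out", "data": {
  "slide": [
    [0, 0, -0.12],
    [0, 0, -0.24],
    [0, 0, -0.36],
    [0, 0, -0.46],
    [0, 0, -0.5]
  ],
  "turn": [
    [0, 0, 0],
    [0, 0, 0],
    [0, 0, 0],
    [0, 0, 0],
    [0, 0, 0]
  ]
}}

```text
t: 39.38
tcp_pos: [516.6, 379.4, 110.6]
tcp_rot: [179.7, 0.1, -29.7]
wrist_force: [-0.3, 0.2, 0.2]
width: 44.1
grip_force: 0.0
```

```bash
python3 tl.py
```

```text
39.375 [516.62513616 379.41395112 110.59064261] 44.067344420418664
[246 209  35  35] ztop 14.5 c [512.4 396.2  13.4] mean [512.8 395.9  13.2] L [-1.3 31.2]
```

The first leg fell short, so I'll let it settle to read the true position.

>>> {"op": "carry_out", "data": {
  "slide": [
    [-0.01, 0.03, 0],
    [-0.01, 0.03, 0],
    [-0.01, 0.03, 0],
    [-0.01, 0.03, 0],
    [-0.01, 0.03, 0]
  ],
  "turn": [
    [0, 0, 0],
    [0, 0, 0],
    [0, 0, 0],
    [0, 0, 0],
    [0, 0, 0]
  ]
}}

```text
t: 40.05
tcp_pos: [514.1, 395.6, 113.9]
tcp_rot: [-180.0, -0.0, -29.8]
wrist_force: [0.1, -0.2, 0.2]
width: 43.9
grip_force: 0.0
```

>>> {"op": "carry_out", "data": {
  "slide": [
    [0, 0, 0],
    [0, 0, 0],
    [0, 0, 0],
    [0, 0, 0],
    [0, 0, 0]
  ],
  "turn": [
    [0, 0, 0],
    [0, 0, 0],
    [0, 0, 0],
    [0, 0, 0],
    [0, 0, 0]
  ]
}}

```text
t: 40.67
tcp_pos: [513.9, 395.7, 113.5]
tcp_rot: [-180.0, 0.0, -29.7]
wrist_force: [0.1, 0.3, 0.3]
width: 44.1
grip_force: 0.0
```

>>> {"op": "carry_out", "data": {
  "slide": [
    [-0.002, 0.001, -0.06],
    [-0.002, 0.001, -0.12],
    [-0.002, 0.001, -0.17],
    [-0.002, 0.001, -0.2],
    [-0.002, 0.001, -0.211]
  ],
  "turn": [
    [0, 0, 0],
    [0, 0, 0],
    [0, 0, 0],
    [0, 0, 0],
    [0, 0, 0]
  ]
}}

```text
t: 41.3
tcp_pos: [512.6, 396.0, 7.2]
tcp_rot: [180.0, 0.0, -29.7]
wrist_force: [-0.7, 0.6, 0.4]
width: 43.9
grip_force: 0.0
```

>>> {"op": "carry_out", "data": {
  "slide": [
    [0, 0, 0],
    [0, 0, 0],
    [0, 0, 0],
    [0, 0, 0],
    [0, 0, 0]
  ],
  "turn": [
    [0, 0, 0],
    [0, 0, 0],
    [0, 0, 0],
    [0, 0, 0],
    [0, 0, 0]
  ],
  "gripper": 1
}}

```text
t: 41.92
tcp_pos: [513.5, 396.6, 8.9]
tcp_rot: [-179.9, -0.0, -29.7]
wrist_force: [0.2, -0.3, 5.0]
width: 26.2
grip_force: 15.0
```

>>> {"op": "carry_out", "data": {
  "slide": [
    [0, 0, 0],
    [0, 0, 0],
    [0, 0, 0],
    [0, 0, 0],
    [0, 0, 0]
  ],
  "turn": [
    [0, 0, 0],
    [0, 0, 0],
    [0, 0, 0],
    [0, 0, 0],
    [0, 0, 0]
  ]
}}

```text
t: 42.55
tcp_pos: [513.5, 396.6, 8.8]
tcp_rot: [-179.9, -0.0, -29.7]
wrist_force: [-0.6, 0.1, 5.4]
width: 26.3
grip_force: 15.0
```

>>> {"op": "carry_out", "data": {
  "slide": [
    [0, 0, 0.06],
    [0, 0, 0.16],
    [-0.06, -0.08, 0.2],
    [-0.12, -0.16, 0.2],
    [-0.177, -0.242, 0.2]
  ],
  "turn": [
    [0, 0, 0],
    [0, 0, 0],
    [0, 0, 0],
    [0, 0, 0],
    [0, 0, 0]
  ]
}}

```text
t: 43.18
tcp_pos: [423.3, 274.1, 108.3]
tcp_rot: [-180.0, -0.0, -29.7]
wrist_force: [0.3, -0.7, -0.7]
width: 26.6
grip_force: 15.0
```

>>> {"op": "carry_out", "data": {
  "slide": [
    [0, 0, 0],
    [0, 0, 0],
    [0, 0, 0],
    [0, 0, 0],
    [0, 0, 0]
  ],
  "turn": [
    [0, 0, 0],
    [0, 0, 0],
    [0, 0, 0],
    [0, 0, 0],
    [0, 0, 0]
  ]
}}

```text
t: 43.8
tcp_pos: [424.7, 275.7, 107.9]
tcp_rot: [-180.0, -0.0, -29.7]
wrist_force: [-1.5, -0.0, -0.7]
width: 26.7
grip_force: 15.0
```

```bash
python3 pk.py kit_yellow 402.3 270.5 57 22 w11
```

```text
43.8 [424.71891927 275.66085777 107.87142738] 26.663443964589938
[(0.77, array([402.6, 270.3,  88.7,  90.3,  56.9,   9.7]))]
small local [-21.8  22.6  15.1] world [371.5 264.5]
small local [-14.7  27.1  16.4] world [371.6 272.9]
large local [ 15.7 -15.7  21. ] world [424.  275.1]
large local [ 13.8 -17.6  23.3] world [424.6 272.5]
```

View pics/w11f.png

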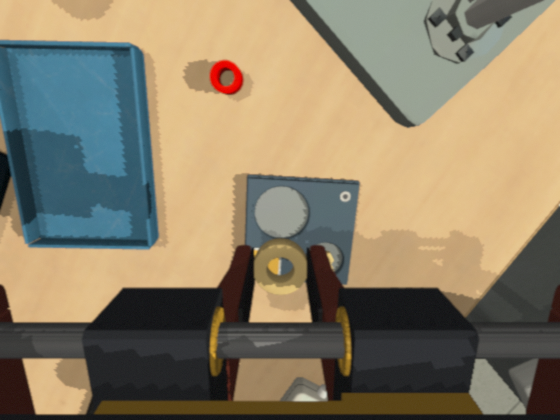

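The bushing is held level over the large pocket at (282,212), and the tray is empty. Lowering.

>>> {"op": "carry_out", "data": {
  "slide": [
    [0, 0, -0.05],
    [0, 0, -0.1],
    [0, 0, -0.15],
    [0, 0, -0.175],
    [0, 0, -0.18]
  ],
  "turn": [
    [0, 0, 0],
    [0, 0, 0],
    [0, 0, 0],
    [0, 0, 0],
    [0, 0, 0]
  ]
}}

```text
t: 44.52
tcp_pos: [424.0, 275.1, 17.4]
tcp_rot: [179.9, 0.0, -29.7]
wrist_force: [0.1, 0.9, 0.5]
width: 26.5
grip_force: 15.0
```

>>> {"op": "carry_out", "data": {
  "slide": [
    [0, 0, -0.006],
    [0, 0, -0.012],
    [0, 0, -0.012],
    [0, 0, -0.012],
    [0, 0, -0.012]
  ],
  "turn": [
    [0, 0, 0],
    [0, 0, 0],
    [0, 0, 0],
    [0, 0, 0],
    [0, 0, 0]
  ]
}}

```text
t: 45.15
tcp_pos: [424.5, 275.3, 12.2]
tcp_rot: [-180.0, -0.0, -29.7]
wrist_force: [0.2, -0.0, -0.7]
width: 26.5
grip_force: 15.0
```

>>> {"op": "carry_out", "data": {
  "slide": [
    [0, 0, 0],
    [0, 0, 0],
    [0, 0, 0],
    [0, 0, 0],
    [0, 0, 0]
  ],
  "turn": [
    [0, 0, 0],
    [0, 0, 0],
    [0, 0, 0],
    [0, 0, 0],
    [0, 0, 0]
  ],
  "gripper": 0.09
}}

```text
t: 45.78
tcp_pos: [424.4, 275.2, 12.0]
tcp_rot: [-180.0, 0.0, -29.7]
wrist_force: [0.3, 0.2, 0.3]
width: 40.0
grip_force: 0.0
```

>>> {"op": "carry_out", "data": {
  "slide": [
    [0, 0, 0.03],
    [0, 0, 0.12],
    [0, 0, 0.24],
    [0, 0, 0.36],
    [0, 0, 0.44]
  ],
  "turn": [
    [0, 0, 0],
    [0, 0, 0],
    [0, 0, 0],
    [0, 0, 0],
    [0, 0, 0]
  ]
}}

```text
t: 46.4
tcp_pos: [425.0, 275.6, 236.2]
tcp_rot: [-179.8, -0.1, -29.7]
wrist_force: [-0.6, 0.4, 0.2]
width: 40.0
grip_force: 0.0
```

>>> {"op": "carry_out", "data": {
  "slide": [
    [0, 0, 0],
    [0, 0, 0],
    [0, 0, 0],
    [0, 0, 0],
    [0, 0, 0]
  ],
  "turn": [
    [0, 0, 0],
    [0, 0, 0],
    [0, 0, 0],
    [0, 0, 0],
    [0, 0, 0]
  ]
}}

```text
t: 47.02
tcp_pos: [424.0, 275.0, 231.2]
tcp_rot: [179.9, 0.1, -29.7]
wrist_force: [0.9, 0.3, -0.4]
width: 40.0
grip_force: 0.0
```

```bash
python3 - <<'E'
from h import *
p=imaging.get_image('wrist'); t=imaging.get_image('scene')
a=cv2.resize(p['image'][150:290,200:400],(800,560)); 
b=cv2.resize(t['image'][150:310,170:370],(800,560))
cv2.imwrite('pics/fin.png',cv2.resize(np.vstack([a,b]),(428,600))[...,::-1])
E
```

```text
(no output)
```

View pics/fin.png

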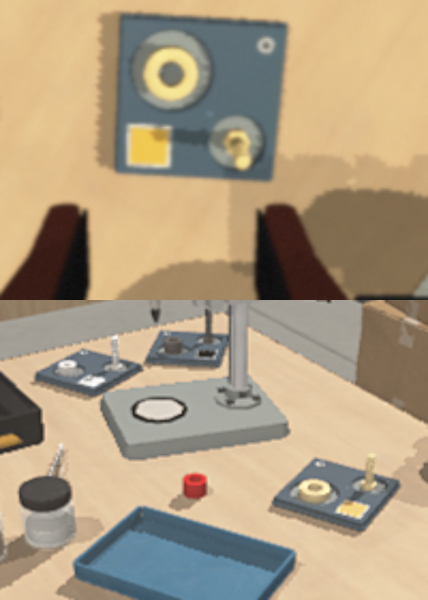

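All three kits are complete. The yellow ring (170,72) and bolt (237,145) sit in the yellow kit, the other two kits are visible at (90,370) and (190,345), and the red decoy is untouched. The gripper is open and clear.

```bash
python3 -c "
from rig import job
print(job.job_done())"
```

```text
the job is handed in; nothing more can be done
None
```

All three kits are made up and the job is handed in at about 47 s: each bolt stands upright in its small pocket, the bushing and sleeve lie flat in theirs, the zinc nut is still in its pocket, and the gripper is open and clear.

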